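# Seat the guide pulley in its fork

## Robot

A 6-joint arm with a two-finger parallel gripper is mounted at the origin on a cart in front of the work surface, level with it; the furniture and walls round the work are solid. World frame = base frame: x ahead of the robot, y to its left, z up, the work surface at z = 0. Lengths are in m, angles in rad, forces in N, time in s.
With the tool pointing down it reaches from about 0.375 to 0.975 m from the base axis. Payload 3.8 kg.
Tool frame: the origin (TCP) lies at the very end of the fingers, on their centre line; the grasp point (between the pads) lies 19 mm behind it; z points along the fingers, y is the direction in which the jaws open and shut (so a half turn about z gives the same grasp; the last joint's range is limited). The gripper opens to 85 mm and grips with 20 to 120 N. Pads are 22 mm wide; open, the fingers measure 114 mm over their backs; the gripper's body (76 mm by 85 mm) begins 54 mm behind the grasp point. The pads swing forward as they close: fully open they stand 13 mm farther back than shut.
Start: joints at [-1.387, 0.264, 1.604, -0, 1.274, -0.037], TCP at [0.148, -0.659, 0.231] pointing down, gripper open.
Joint ranges: [-2.63, 2.63], [-0.94, 2.18], [0.31, 2.57], [-1.31, 4.45], [0, 2.66], [-2.55, 2.55]. Speed limits (rad/s): [2.57, 2.57, 3.14, 3.14, 3.14, 3.14].

## Interface

Orientations are given as a rotation vector (axis times angle).
In Python, from workcell import bot, viewer gives the robot as it stands.
- The arm moves only by the tool jog_arm, never from a script. Its argument "motion" is a list of rows, each an object of numbers: "dx", "dy", "dz": the shift along the world's x, y, z in cm; "turn": the turn about the world's z in rad. A call has 1 to 12 rows; each row shifts and turns the commanded pose from where the row before left it; what a row does not reach is not made up. A row lasts 1/12 s, in which the tool goes at most 41.7 mm and 7.16 degrees, less where a joint would pass 70% of its speed; a pose out of reach is approached as far as the arm can. A call is refused whole if a number of a shift passes 4.17 or a number of a turn 0.125, either way. A call with a gripper value outside its range is refused whole. "fingers" is the finger opening in cm, from 0 to 8.54, set as the call begins (left out, the last holds). The fingers move at their own pace and stop on an object; "grip_force" is the grip in N (left out, the last holds). Time passes only in rows, so rows that do not move let the fingers close. It gives the time, the measured TCP pose, the force and the opening at its end, in the units of the state.
- bot.read_state(): the state, without advancing time (a new reading comes with each control period).
- viewer.read_camera(name): name is "scene" or "top" or "wrist"; returns (picture, depth): 384x512x3 uint8, red, green, blue; 384x512 float32, m along the optical axis (not along the pixel's ray), 0 where there is no reading.
- viewer.camera_info(name): a dict with "vertical_fov" (degrees; the focal length in pixels is half the picture's height over the tangent of half this angle, whatever the lens; pixels are square), "cx", "cy" (the principal point, pixels), "dist" ([k1, k2, p1, p2, k3] as OpenCV has them; the pictures are not rectified), "R" (3x3) and "t" (3): a world point X has camera coordinates R X + t. Camera axes: x right, y down, z forward; pixel columns grow to the right and rows downward; lengths in m; the calibration is good to about 2 mm. A picture is of the moment at which its call begins: read the wrist's pose just before it. camera_info takes no time and is no camera call; for the wrist camera it gives the pose at the moment of the call.
- bot.finish_job(): hands the job in, once; it reports no verdict.
The state is a dict: "time": time; "q": joint angles; "joint_vel": joint speeds; "joint_torque": joint torques, N m; "tool_pos": TCP position; "tcp_rot": TCP orientation; "wrist_force": force on the tool from outside, world axes, zero at the start; "torque": the same for the moment, N m; "width": opening from 0.0 (shut) to 1.0 (fully open).
Only numpy, scipy, OpenCV 4.12 (cv2) and the standard library are available. Lean on these libraries where they do the work, as an engineer would, in place of code of your own. Each camera call takes 0.05 s, during which the arm holds its last target. There are 200 camera calls.

## Task

Put the white guide pulley of the weight rig back into its fork stand: take it from the wooden rest, lower its axle into both open slots and press it down past the spring clips until both ends sit fully home on the saddles in the slots. Somebody has re-set the saddles, so how deep they lie is not known: feel for them and push gently, never with more than about 15 N on the saddles. Let go of it and leave the other things on the bench alone.

Things in the scene. Friction and masses are not known exactly. Their poses are not given: they have to be found in the camera images.
- pulley_mid (a point): centre of the guide pulley, on its axle line: white grooved wheel, 50 mm across, 26 mm wide, fixed on a steel axle 12 mm thick and 124 mm long (62 mm to either side) lying level along this y axis; about 0.2 kg. Starts in the wooden rest, 48 mm above the bench. Grip it from above across its diameter (fingers before and behind the wheel, closing square to the axle).
- rest: wooden rest, fixed: plate 70 x 116 mm, 8 mm thick, with two posts 14 mm thick at y = +46 and -46 mm whose open V notches carry the axle, 48 mm above the plate's underside; the posts end 54 mm up. Origin: centre of the underside; the axle lies along its y axis.
- fork_stand: aluminium fork stand fixed to the bench: grey base plate 110 x 130 mm, 12 mm thick, with two upright cheeks, 12 mm thick (38 to 50 mm out along +y and -y, 76 mm clear between them), 44 mm wide along x, 124 mm high. Origin: centre of the underside; the seated axle lies along its y axis.
- fork_mid (a point): point midway between the slots, 88 mm above the stand's underside. The centre of a fully seated pulley comes to lie straight above or below it (axle along y): the saddles' height is not measured; the seated centre is anywhere from 72 to 104 mm above the underside. Both saddles are equally high.
- slot_left (a point): mouth of the left (+y) slot at the cheek's top, 124 mm up. Upright slot 14.5 mm wide along x, open at the top, flaring from 14.5 mm at 112 mm height to 28 mm at the top. Down in it a brass saddle block with a flat top, on which the 12 mm axle rests; a hard stop.
- slot_right (a point): the same for the right (-y) slot. The wheel may be pushed down from above on its rim with closed fingers, or in the grip if it is held high enough for the gripper to stay clear of the cheeks.
- clip_mid (a point): midway between two sprung brass clips outside the cheeks, which press the axle from +x against the slot wall. Set down loosely, the axle stops on their sloping tops, about at this point's height (114 mm above the underside, +-5). From there a push of about 1 to 4 N on each end moves it down; the clips drag on it all the way and hold it wherever it is left.
- weight_a: loose bystander: flat steel slotted weight, 59 mm across, 10 mm high; origin at the centre of its underside
- weight_b: loose bystander: small flat steel slotted weight, 45 mm across, 9 mm high; origin at the centre of its underside
- gauge: loose bystander: dial pressure gauge lying face up, 105 x 68 x 32 mm; origin at the centre of its underside
- small_spanner: loose bystander: open-ended spanner lying flat, 141 mm long along its y, 30 mm wide, 6 mm high; origin at the centre of its underside
- brass_adapter: loose bystander: brass threaded adapter standing on its hexagon, 22 mm wide, 25 mm high; origin at the centre of its underside

How it is judged:
By the outcome, as a careful person would: the job done as asked, in the order asked, and still so for the second after the job is handed in, with the robot touching nothing.
It also fails if it takes over 53 s, if anything falls off the work surface, if the arm or the gripper's body presses on something with over 40 N, if the wrist force passes 120 N, or if a joint passes its speed limit or range.

## Working session

There is one attempt and no reset: what is moved stays moved. The work goes in short steps, Python scripts to look and compute and a tool call to move; the robot and the scene stay as the last step left them, time stands still between calls to the robot, and variables do not carry over. Pictures are saved under pics/ and viewed, about 8 in all and at most 12, crops included, and the job is handed in when it is done.

Besides the shell and the picture viewer there is one more tool, called by a JSON object that holds its "api" and its "payload", one argument or row to a line. jog_arm: Moves the arm, as the interface text tells. Its arguments: {"type":"object","properties":{"motion":{"type":"array"},"fingers":{"type":"number"},"grip_force":{"type":"number"}},"required":["motion"]}

```bash
mkdir -p pics; ls
cat > h.py <<'E'
import numpy as np, cv2
from workcell import bot, viewer
def K(i):
    f=192/np.tan(np.radians(i["vertical_fov"])/2); return np.array([[f,0,i["cx"]],[0,f,i["cy"]],[0,0,1.]])
def cloud(d,i):
    h,w=d.shape; v,u=np.mgrid[:h,:w]
    n=cv2.undistortPoints(np.stack([u,v],-1).reshape(-1,1,2).astype(float),K(i),np.array(i["dist"],float)).reshape(h,w,2)
    c=np.dstack([n*d[...,None],d]); return (c-np.array(i["t"]))@np.array(i["R"])
def shot(name,fn):
    i=viewer.camera_info(name); p,d=viewer.read_camera(name)
    cv2.imwrite("pics/"+fn+".png",p[...,::-1]); np.savez("pics/"+fn+".npz",p=p,d=d,X=cloud(d,i)); return p,d,i
def ray(i,u,v,z):
    n=cv2.undistortPoints(np.array([[[u,v]]],float),K(i),np.array(i["dist"],float))[0,0]
    R=np.array(i["R"]);t=np.array(i["t"]); o=-R.T@t; r=R.T@np.array([*n,1]); return o+r*(z-o[2])/r[2]
E
python3 - <<'E'
from h import *
a=shot("scene","s1");b=shot("top","t1")
cv2.imwrite("pics/c1.png",cv2.resize(np.hstack([a[0],b[0]])[...,::-1],(800,300)))
for x in (a,b): print({k:np.round(x[2][k],3).tolist() for k in x[2]})
print(bot.read_state())
E
```

```text
pics
{'vertical_fov': 42.701, 'cx': 263.749, 'cy': 193.952, 'dist': [-0.012, 0.0, 0.0, 0.0, 0.0], 'R': [[-0.673, -0.739, 0.019], [-0.489, 0.426, -0.761], [0.555, -0.522, -0.648]], 't': [0.375, 0.359, 0.898]}
{'vertical_fov': 53.624, 'cx': 257.991, 'cy': 191.776, 'dist': [-0.03, 0.0, 0.0, 0.0, 0.0], 'R': [[0.028, -1.0, -0.0], [-0.991, -0.027, -0.129], [0.129, 0.004, -0.992]], 't': [-0.041, 0.553, 0.891]}
{'time': 0.1, 'q': array([-1.38691601e+00,  2.64719856e-01,  1.60525927e+00,  6.47504919e-06,
        1.27372723e+00, -3.69179856e-02]), 'joint_vel': array([-0.00013193, -0.00185806, -0.00258374,  0.0002533 , -0.0006417 ,
       -0.00034568]), 'joint_torque': array([ 3.96837468e-04, -5.16706932e+01, -3.68589628e+01,  5.57161613e-06,
        6.29301067e-03,  1.58784422e-05]), 'tool_pos': array([ 0.14769477, -0.65794617,  0.23004642]), 'tcp_rot': array([-3.12037196e+00, -3.45889801e-01,  2.33900141e-04]), 'wrist_force': array([ 0.32028427,  0.29433406, -0.36913979]), 'torque': array([ 0.01125852,  0.00760047, -0.03170503]), 'width': 0.9998124803954337}
```

View pics/t1.png

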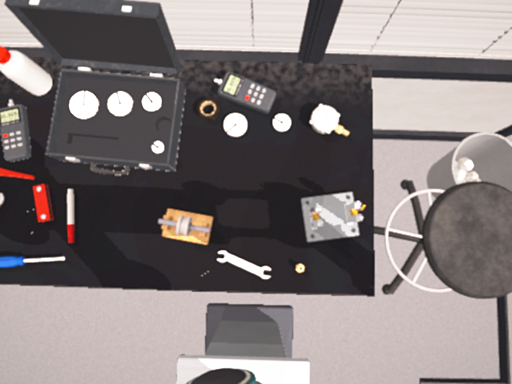

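View pics/s1.png

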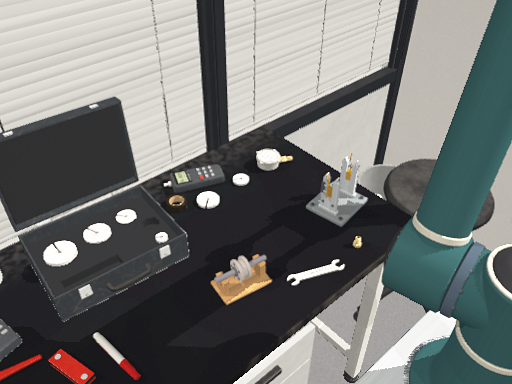

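The top view shows the rest with the pulley at about (187,226), the fork stand at about (332,217), the spanner at (244,264) and the adapter at (300,268). Next I'll measure from the depth clouds.

Run:
```python
from h import *
D={n:np.load(f"pics/{n}.npz") for n in("t1","s1")}
X=D["t1"]["X"];p=D["t1"]["p"]
def box(X,m):
    q=X[...,:2][m]; r=cv2.minAreaRect((q*1000).astype(np.float32)); return len(q),np.round(r[0],1),np.round(r[1],1),round(r[2],1)
for nm,(u0,u1,v0,v1) in dict(rest=(150,225,195,255),fork=(290,385,180,255)).items():
    for cam in D:
        Xc=D[cam]["X"]
        c=X[v0:v1,u0:u1].reshape(-1,3); 
        ctr=np.median(c[c[:,2]>.006],0)
        m=(np.abs(Xc[...,0]-ctr[0])<.09)&(np.abs(Xc[...,1]-ctr[1])<.1)
        print(nm,cam,ctr.round(3),"zpct",np.percentile(Xc[...,2][m],[1,50,99]).round(4))
        for a,b in ((.004,.016),(.03,.045),(.045,.06),(.06,.08),(.1,.118),(.118,.135),(.135,.17)):
            k=m&(Xc[...,2]>a)&(Xc[...,2]<b)
            if k.sum()>5: print(a,b,*box(Xc,k))
    cv2.imwrite(f"pics/{nm}.png",cv2.resize(p[v0:v1,u0:u1,::-1],None,fx=5,fy=5,interpolation=cv2.INTER_CUBIC))
im=cv2.imread("pics/s1.png")
a=cv2.resize(im[145:230,295:380],(595,595),interpolation=cv2.INTER_CUBIC)
cv2.imwrite("pics/fs.png",a)
```

```text
rest t1 [0.467 0.142 0.046] zpct [-0.0058 -0.0015  0.068 ]
0.004 0.016 728 [459.1 137.6] [214.4 102.5] 73.9
0.03 0.045 53 [466.3 144.2] [113.6  45.8] 73.5
0.045 0.06 362 [468.  147.9] [123.5  48.7] 78.7
0.06 0.08 174 [467.9 148.2] [26.2 40.7] 81.8
rest s1 [0.467 0.142 0.046] zpct [-2.927e-01  1.000e-04  6.940e-02]
0.004 0.016 908 [457.8 137.8] [184.8 166.2] 10.6
0.03 0.045 146 [467.2 153.8] [116.6  46.8] 75.7
0.045 0.06 438 [467.4 150.5] [123.6  52. ] 89.2
0.06 0.08 196 [466.2 151. ] [27.3 43.4] 81.1
fork t1 [ 0.5   -0.207  0.012] zpct [-5.300e-03  1.000e-04  1.189e-01]
0.004 0.016 1839 [ 501.6 -204.7] [109.9 130.1] 9.1
0.03 0.045 41 [ 500.9 -198.8] [41.5 91.1] 7.5
0.045 0.06 44 [ 500.3 -199.5] [43.3 89.4] 9.0
0.06 0.08 62 [ 501.4 -204.3] [ 43.9 113.4] 9.0
0.1 0.118 140 [ 501.8 -204.3] [ 44.  114.3] 8.8
0.118 0.135 66 [ 501.3 -205.3] [ 34.2 114.4] 8.8
fork s1 [ 0.5   -0.207  0.012] zpct [-7.574e-01 -3.000e-04  1.158e-01]
0.004 0.016 917 [ 481.9 -204.8] [148.6 136.8] 8.3
0.03 0.045 148 [ 501.  -203.6] [ 47.  103.8] 10.4
0.045 0.06 150 [ 500.4 -202.2] [ 43.7 102.4] 8.6
0.06 0.08 221 [ 500.4 -202.1] [ 44.8 112.1] 8.8
0.1 0.118 193 [ 500.7 -204.6] [ 45.4 121.5] 8.9
0.118 0.135 42 [ 500.9 -205.2] [ 33.6 116.3] 8.4
```

{"api": "jog_arm", "payload": {
  "motion": [
    {"dx": 2,"dy": 2.6,"dz": 0.8,"turn": 0.125},
    {"dx": 2,"dy": 2.6,"dz": 0.8,"turn": 0.125},
    {"dx": 2,"dy": 2.6,"dz": 0.8,"turn": 0.125},
    {"dx": 2,"dy": 2.6,"dz": 0.8,"turn": 0.125},
    {"dx": 2,"dy": 2.6,"dz": 0.8,"turn": 0.125},
    {"dx": 2,"dy": 2.6,"dz": 0.8,"turn": 0.125},
    {"dx": 2,"dy": 2.6,"dz": 0.8,"turn": 0.125},
    {"dx": 2,"dy": 2.6,"dz": 0.8,"turn": 0.125},
    {"dx": 2,"dy": 2.6,"dz": 0.8,"turn": 0.125},
    {"dx": 2,"dy": 2.6,"dz": 0.8,"turn": 0.125},
    {"dx": 2,"dy": 2.6,"dz": 0.8,"turn": 0.125},
    {"dx": 2,"dy": 2.6,"dz": 0.8,"turn": 0.125}
  ]
}}

```text
time: 1.1
tool_pos: [0.3883, -0.345, 0.3272]
tcp_rot: [-2.041, -2.387, -0.0]
wrist_force: [0.9, -0.4, 1.1]
width: 0.998
```

{"api": "jog_arm", "payload": {
  "motion": [
    {"dx": 1.9,"dy": 2.3},
    {"dx": 1.9,"dy": 2.3},
    {"dx": 1.9,"dy": 2.3},
    {"dx": 1.9,"dy": 2.3},
    {"dx": 1.9,"dy": 2.3},
    {"dx": 1.9,"dy": 2.3},
    {},
    {}
  ]
}}

```text
validation failed for argument at $.mo...
```

Run:
```python
from h import *
s=bot.read_state();p,d,i=shot("wrist","w1")
print(s["time"],s["tool_pos"],s["tcp_rot"],s["wrist_force"])
R=np.array(i["R"]);print((-R.T@np.array(i["t"])).round(3),R.round(3).tolist())
```

```text
1.1 [ 0.38828548 -0.34495632  0.32721285] [-2.04113675e+00 -2.38727584e+00 -1.59549735e-04] [ 0.91215945 -0.44702785  1.13903707]
[ 0.378 -0.278  0.47 ] [[0.988, 0.154, -0.001], [0.149, -0.952, 0.268], [0.041, -0.265, -0.963]]
```

View pics/w1.png

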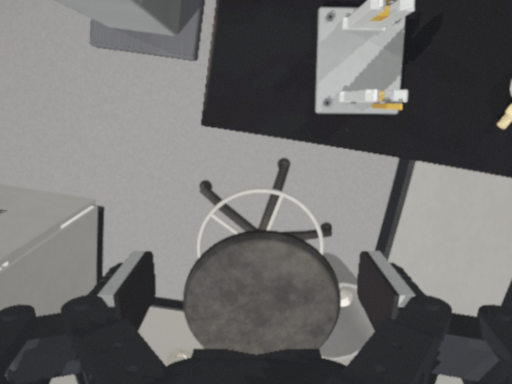

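The right (+x) side of the fork shows the brass clips, which confirms its yaw. Next I'll move over the fork.

{"api": "jog_arm", "payload": {
  "motion": [
    {"dx": 1.9,"dy": 2.5},
    {"dx": 1.9,"dy": 2.5},
    {"dx": 1.9,"dy": 2.5},
    {"dx": 1.9,"dy": 2.5},
    {"dx": 1.9,"dy": 2.5},
    {"dx": 1.9,"dy": 2.5},
    {"dz": 0},
    {"dz": 0},
    {"dz": 0}
  ]
}}

```text
validation failed for argument at $.mo...
```

Run:
```python
from h import *
s=bot.read_state();p,d,i=shot("wrist","w2")
print(s["time"],s["tool_pos"],s["tcp_rot"],s["wrist_force"])
X=cloud(d,i)
m=(np.abs(X[...,0]-.5)<.09)&(np.abs(X[...,1]+.205)<.1)
for a,b in ((.008,.016),(.06,.08),(.09,.105),(.105,.113),(.113,.118),(.118,.135)):
    k=m&(X[...,2]>a)&(X[...,2]<b)
    r=cv2.minAreaRect((X[k][:,:2]*1000).astype(np.float32)); print(a,b,k.sum(),np.round(r[0],1),np.round(r[1],1),round(r[2],1))
# stand frame profile of cheek tops
c,sn=np.cos(np.radians(8.9)),np.sin(np.radians(8.9))
q=X-np.array([.5013,-.2048,0]); lx=q[...,0]*c+q[...,1]*sn; ly=-q[...,0]*sn+q[...,1]*c
for sg in(1,-1):
    k=m&(abs(sg*ly-44)>0)&(np.abs(sg*ly-.044)<.005)
    for e in np.arange(-24,24,2): 
        z=X[...,2][k&(lx*1000>=e)&(lx*1000<e+2)]
        print(sg,e,len(z),np.percentile(z,[10,50,90]).round(3) if len(z) else '')
```

```text
1.15 [ 0.39210466 -0.34114029  0.32928106] [2.0296486  2.39530651 0.00834853] [2.77700512 2.90776922 1.941711  ]
0.008 0.016 6728 [ 501.2 -207. ] [110.9 129.8] 8.3
0.06 0.08 329 [ 500.7 -207.1] [ 44.1 114.5] 8.9
0.09 0.105 421 [ 500.5 -206.9] [ 43.1 114.5] 9.0
0.105 0.113 446 [ 501.3 -208.2] [ 44.5 111.4] 9.1
0.113 0.118 177 [ 501.5 -209.2] [ 40.9 109.1] 10.2
0.118 0.135 351 [ 502.1 -209.9] [ 35.2 107. ] 9.4
1 -24 129 [0.024 0.072 0.107]
1 -22 81 [0.036 0.086 0.112]
1 -20 19 [0.111 0.112 0.113]
1 -18 40 [0.111 0.112 0.123]
1 -16 35 [0.112 0.121 0.123]
1 -14 7 [0.119 0.122 0.122]
1 -12 8 [0.116 0.118 0.119]
1 -10 9 [0.112 0.113 0.114]
1 -8 1 [0.111 0.111 0.111]
1 -6 0 
1 -4 2 [0.084 0.084 0.085]
1 -2 4 [0.084 0.085 0.086]
1 0 11 [0.084 0.085 0.085]
1 2 15 [0.084 0.084 0.086]
1 4 18 [0.083 0.084 0.086]
1 6 104 [0.086 0.099 0.111]
1 8 27 [0.112 0.114 0.116]
1 10 38 [0.116 0.118 0.12 ]
1 12 28 [0.119 0.121 0.123]
1 14 17 [0.122 0.123 0.123]
1 16 10 [0.121 0.122 0.122]
1 18 0 
1 20 4 [0.111 0.112 0.113]
1 22 0 
-1 -24 141 [0.027 0.064 0.096]
-1 -22 63 [0.067 0.105 0.112]
-1 -20 17 [0.111 0.112 0.113]
-1 -18 27 [0.111 0.113 0.122]
-1 -16 34 [0.111 0.121 0.124]
-1 -14 6 [0.114 0.12  0.121]
-1 -12 7 [0.115 0.117 0.118]
-1 -10 7 [0.112 0.114 0.114]
-1 -8 1 [0.111 0.111 0.111]
-1 -6 0 
-1 -4 0 
-1 -2 0 
-1 0 5 [0.084 0.084 0.084]
-1 2 15 [0.084 0.085 0.086]
-1 4 17 [0.084 0.085 0.086]
-1 6 89 [0.087 0.1   0.11 ]
-1 8 34 [0.1   0.113 0.116]
-1 10 33 [0.115 0.118 0.12 ]
-1 12 25 [0.119 0.122 0.123]
-1 14 15 [0.122 0.123 0.124]
-1 16 9 [0.12  0.122 0.122]
-1 18 0 
-1 20 4 [0.111 0.111 0.112]
-1 22 0
```

View pics/w2.png

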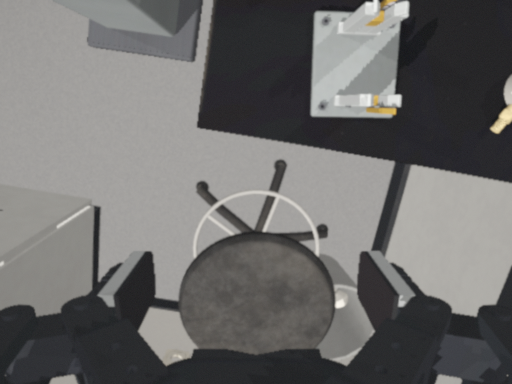

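The picture is nearly the same view: the move was refused. It does already give a saddle top at z≈0.0845. I'll retry with all keys in every row.

{"api": "jog_arm", "payload": {
  "motion": [
    {"dx": 1.9,"dy": 2.5,"dz": 0,"turn": 0},
    {"dx": 1.9,"dy": 2.5,"dz": 0,"turn": 0},
    {"dx": 1.9,"dy": 2.5,"dz": 0,"turn": 0},
    {"dx": 1.9,"dy": 2.5,"dz": 0,"turn": 0},
    {"dx": 1.9,"dy": 2.5,"dz": 0,"turn": 0},
    {"dx": 1.9,"dy": 2.5,"dz": 0,"turn": 0},
    {"dx": 0,"dy": 0,"dz": 0,"turn": 0},
    {"dx": 0,"dy": 0,"dz": 0,"turn": 0},
    {"dx": 0,"dy": 0,"dz": 0,"turn": 0}
  ]
}}

```text
time: 1.95
tool_pos: [0.5012, -0.1972, 0.3266]
tcp_rot: [-2.049, -2.38, 0.002]
wrist_force: [-0.4, -0.0, 0.6]
width: 0.996
```

```bash
cat > fork.py <<'E'
from h import *
import sys
s=bot.read_state();p,d,i=shot("wrist",sys.argv[1])
print(s["time"],s["tool_pos"],s["tcp_rot"],s["wrist_force"])
X=cloud(d,i)
m=(np.abs(X[...,0]-.5)<.09)&(np.abs(X[...,1]+.205)<.1)
for a,b in ((.008,.016),(.06,.08),(.09,.105),(.105,.113),(.113,.118),(.118,.135)):
    k=m&(X[...,2]>a)&(X[...,2]<b)
    r=cv2.minAreaRect((X[k][:,:2]*1000).astype(np.float32)); print(a,b,k.sum(),np.round(r[0],1),np.round(r[1],1),round(r[2],1))
c,sn=np.cos(np.radians(8.9)),np.sin(np.radians(8.9))
q=X-np.array([.5013,-.2065,0]); lx=q[...,0]*c+q[...,1]*sn; ly=-q[...,0]*sn+q[...,1]*c
for sg in(1,-1):
    k=m&(np.abs(sg*ly-.044)<.005)
    # symmetric flank points z in .113-.122 inside +-14
    f=k&(X[...,2]>.1135)&(X[...,2]<.1225)&(abs(lx)<.0155)
    for w in(f&(lx<0),f&(lx>0)):
        print(sg,"flank: lx at z=.118",np.polyval(np.polyfit(X[...,2][w],lx[w],1),.118).round(4),w.sum())
    w=k&(abs(lx)<.005)&(X[...,2]<.105); print("saddle z",np.median(X[...,2][w]),w.sum())
E
python3 fork.py w3
```

```text
1.95 [ 0.50124185 -0.19721802  0.32658126] [-2.04866083e+00 -2.38041837e+00  1.96860367e-03] [-0.36983788 -0.01347929  0.59573091]
0.008 0.016 6192 [ 501.  -206.1] [109.9 129.8] 8.3
0.06 0.08 208 [ 497.5 -207.1] [ 43.8 113.4] 13.8
0.09 0.105 240 [ 501.7 -206.2] [ 44.  114.2] 7.5
0.105 0.113 329 [ 500.8 -206.4] [ 43.5 114.4] 8.6
0.113 0.118 167 [ 501.9 -206.7] [ 40.4 114.3] 7.6
0.118 0.135 315 [ 500.7 -206.4] [ 33.2 114.5] 9.1
1 flank: lx at z=.118 -0.0118 54
1 flank: lx at z=.118 0.0109 56
saddle z 0.08474713223495904 81
-1 flank: lx at z=.118 -0.0118 50
-1 flank: lx at z=.118 0.011 50
saddle z 0.08451372046238864 88
```

{"api": "jog_arm", "payload": {
  "motion": [
    {"dx": -0.3,"dy": 3.4,"dz": 0,"turn": -0.035},
    {"dx": -0.3,"dy": 3.4,"dz": 0,"turn": -0.035},
    {"dx": -0.3,"dy": 3.4,"dz": 0,"turn": -0.035},
    {"dx": -0.3,"dy": 3.4,"dz": 0,"turn": -0.035},
    {"dx": -0.3,"dy": 3.4,"dz": 0,"turn": -0.035},
    {"dx": -0.3,"dy": 3.4,"dz": 0,"turn": -0.035},
    {"dx": -0.3,"dy": 3.4,"dz": 0,"turn": -0.035},
    {"dx": -0.3,"dy": 3.4,"dz": 0,"turn": -0.035},
    {"dx": -0.3,"dy": 3.4,"dz": 0,"turn": -0.035},
    {"dx": 0,"dy": 3.4,"dz": 0,"turn": -0.035},
    {"dx": 0,"dy": 0,"dz": 0,"turn": 0},
    {"dx": 0,"dy": 0,"dz": 0,"turn": 0}
  ]
}}

```text
time: 3.0
tool_pos: [0.4747, 0.1434, 0.3272]
tcp_rot: [2.43, 1.99, -0.001]
wrist_force: [-0.4, -1.7, 0.5]
width: 1.002
```

Run:
```python
from h import *
s=bot.read_state();p,d,i=shot("wrist","w4")
rv=s["tcp_rot"];print(s["time"],s["tool_pos"],"jaw",(2*np.degrees(np.arctan2(rv[1],rv[0]))%180-90).round(2),s["wrist_force"])
X=cloud(d,i)
m=(np.abs(X[...,0]-.467)<.07)&(np.abs(X[...,1]-.149)<.09)
for a,b in ((.045,.058),(.05,.058),(.06,.08),(.066,.08)):
    k=m&(X[...,2]>a)&(X[...,2]<b)
    r=cv2.minAreaRect((X[k][:,:2]*1000).astype(np.float32)); print(a,b,k.sum(),np.round(r[0],1),np.round(r[1],1),round(r[2],1),X[k].mean(0).round(4))
c,sn=np.cos(np.radians(-11.5)),np.sin(np.radians(-11.5))
q=X-np.array([.467,.149,0]); lx=q[...,0]*c+q[...,1]*sn; ly=-q[...,0]*sn+q[...,1]*c
k=m&(X[...,2]>.05)&(X[...,2]<.058)&(abs(ly)>.054)&(abs(ly)<.061)&(abs(lx)<.01)
# axle ridge per end
for sg in(1,-1):
    w=k&(ly*sg>0); print(sg,X[w].mean(0).round(4),w.sum(),"lx",lx[w].mean().round(4),lx[w].min().round(4),lx[w].max().round(4),X[...,2][w].max().round(4))
    w=m&(X[...,2]>.045)&(abs(lx)<.012)&(ly*sg>.03); print(" end ly",np.sort((ly*sg)[w])[-5:].round(4))
```

```text
3.0 [0.47472049 0.14336821 0.32716532] jaw -11.37 [-0.43415536 -1.73322451  0.50121885]
0.045 0.058 1275 [466.9 148.9] [124.6  48.7] 80.1 [0.4676 0.1515 0.0515]
0.05 0.058 886 [466.7 148.9] [124.7  48.6] 78.9 [0.4677 0.1514 0.053 ]
0.06 0.08 701 [467.2 148.9] [26.5 42.8] 81.1 [0.4671 0.1489 0.0675]
0.066 0.08 433 [467.3 148.8] [26.5 35.4] 81.0 [0.4668 0.1491 0.0698]
1 [0.4765 0.2053 0.0528] 48 lx -0.0019 -0.0061 0.0022 0.0543
 end ly [0.0638 0.0638 0.0638 0.0638 0.0638]
-1 [0.4583 0.0921 0.0527] 45 lx 0.0028 -0.002 0.0082 0.0554
 end ly [0.0618 0.0618 0.0618 0.0621 0.0625]
```

View pics/w4.png

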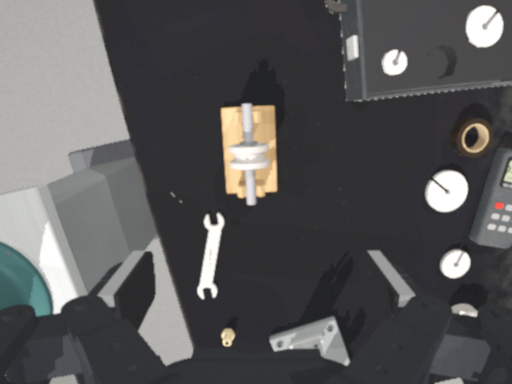

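The wrist view shows the pulley in its rest at about (248,155), with the spanner at (210,255) clear of it. The axle lies at 80.9° and the centre at (0.467, 0.149).

{"api": "jog_arm", "payload": {
  "motion": [
    {"dx": -0.4,"dy": 0.3,"dz": -3,"turn": 0.02},
    {"dx": -0.4,"dy": 0.3,"dz": -3,"turn": 0.02},
    {"dx": 0,"dy": 0,"dz": -3,"turn": 0},
    {"dx": 0,"dy": 0,"dz": -3,"turn": 0},
    {"dx": 0,"dy": 0,"dz": -3,"turn": 0},
    {"dx": 0,"dy": 0,"dz": -3,"turn": 0},
    {"dx": 0,"dy": 0,"dz": -3,"turn": 0},
    {"dx": 0,"dy": 0,"dz": -2,"turn": 0},
    {"dx": 0,"dy": 0,"dz": 0,"turn": 0},
    {"dx": 0,"dy": 0,"dz": 0,"turn": 0},
    {"dx": 0,"dy": 0,"dz": 0,"turn": 0}
  ]
}}

```text
time: 3.97
tool_pos: [0.4682, 0.1485, 0.0987]
tcp_rot: [2.393, 2.034, 0.003]
wrist_force: [0.2, -0.3, 0.7]
width: 0.999
```

{"api": "jog_arm", "payload": {
  "motion": [
    {"dx": -0.1,"dy": 0,"dz": -2,"turn": 0},
    {"dx": 0,"dy": 0,"dz": -2,"turn": 0},
    {"dx": 0,"dy": 0,"dz": -2,"turn": 0},
    {"dx": 0,"dy": 0,"dz": -0.9,"turn": 0},
    {"dx": 0,"dy": 0,"dz": 0,"turn": 0},
    {"dx": 0,"dy": 0,"dz": 0,"turn": 0},
    {"dx": 0,"dy": 0,"dz": 0,"turn": 0}
  ]
}}

```text
time: 4.55
tool_pos: [0.4676, 0.1497, 0.0301]
tcp_rot: [2.391, 2.036, 0.005]
wrist_force: [1.4, 0.3, 0.5]
width: 0.997
```

{"api": "jog_arm", "payload": {
  "motion": [
    {"dx": 0,"dy": 0,"dz": 0,"turn": 0},
    {"dx": 0,"dy": 0,"dz": 0,"turn": 0},
    {"dx": 0,"dy": 0,"dz": 0,"turn": 0},
    {"dx": 0,"dy": 0,"dz": 0,"turn": 0},
    {"dx": 0,"dy": 0,"dz": 0,"turn": 0},
    {"dx": 0,"dy": 0,"dz": 0,"turn": 0},
    {"dx": 0,"dy": 0,"dz": 0,"turn": 0},
    {"dx": 0,"dy": 0,"dz": 0,"turn": 0},
    {"dx": 0,"dy": 0,"dz": 0,"turn": 0},
    {"dx": 0,"dy": 0,"dz": 0,"turn": 0},
    {"dx": 0,"dy": 0,"dz": 0,"turn": 0},
    {"dx": 0,"dy": 0,"dz": 0,"turn": 0}
  ],
  "fingers": 4,
  "grip_force": 50
}}

```text
time: 5.55
tool_pos: [0.4671, 0.1496, 0.0295]
tcp_rot: [2.391, 2.036, 0.003]
wrist_force: [0.4, -1.3, 5.7]
width: 0.564
```

{"api": "jog_arm", "payload": {
  "motion": [
    {"dx": 0,"dy": 0,"dz": 0.5,"turn": 0},
    {"dx": 0,"dy": 0,"dz": 1,"turn": 0},
    {"dx": 0,"dy": 0,"dz": 2,"turn": 0},
    {"dx": 0,"dy": 0,"dz": 3,"turn": 0},
    {"dx": 0,"dy": 0,"dz": 3,"turn": 0},
    {"dx": 0,"dy": 0,"dz": 3,"turn": 0},
    {"dx": 0,"dy": 0,"dz": 3,"turn": 0},
    {"dx": 0,"dy": 0,"dz": 1.5,"turn": 0},
    {"dx": 0,"dy": 0,"dz": 0,"turn": 0},
    {"dx": 0,"dy": 0,"dz": 0,"turn": 0},
    {"dx": 0,"dy": 0,"dz": 0,"turn": 0}
  ]
}}

```text
time: 6.47
tool_pos: [0.4644, 0.1491, 0.1966]
tcp_rot: [-2.391, -2.036, 0.004]
wrist_force: [0.9, -0.1, -1.6]
width: 0.566
```

```bash
cat > pul.py <<'E'
from h import *
import sys
s=bot.read_state();p,d,i=shot("wrist",sys.argv[1])
rv=s["tcp_rot"];T=s["tool_pos"];j=np.radians((2*np.degrees(np.arctan2(rv[1],rv[0])))%180-90)
print(s["time"],T,"jaw",np.degrees(j).round(2),s["wrist_force"],s["torque"],s["width"])
X=cloud(d,i);q=X-T
lx=q[...,0]*np.cos(j)+q[...,1]*np.sin(j); ly=-q[...,0]*np.sin(j)+q[...,1]*np.cos(j)
for sg in(1,-1):
    w=(abs(lx)<.012)&(ly*sg>.03)&(ly*sg<.07)&(q[...,2]>.0)&(q[...,2]<.05)
    if w.sum()>5: print(sg,w.sum(),"lx",lx[w].mean().round(4),lx[w].min().round(4),lx[w].max().round(4),"z rel tcp top",np.percentile(q[...,2][w],[5,50,95]).round(4),"ly",ly[w].min().round(4),ly[w].max().round(4))
E
python3 pul.py w5
```

```text
6.4667 [0.46438562 0.14905341 0.19662577] jaw -9.17 [ 0.853493   -0.08571602 -1.63324557] [ 0.03035124 -0.00617828  0.00052207] 0.565818464093622
1 2914 lx 0.0005 -0.0057 0.0065 z rel tcp top [0.0193 0.0231 0.0246] ly 0.03 0.0614
-1 197 lx 0.0006 -0.005 0.0063 z rel tcp top [0.0197 0.023  0.0246] ly -0.0362 -0.03
```

View pics/w5.png

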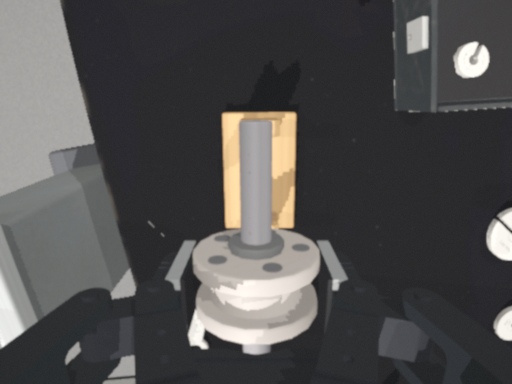

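The pulley is held upright between the pads at (256,280), with its axle square to the jaws. Next I'll carry it over the fork.

{"api": "jog_arm", "payload": {
  "motion": [
    {"dx": 0.3,"dy": -3.2,"dz": 0,"turn": 0.028},
    {"dx": 0.3,"dy": -3.2,"dz": 0,"turn": 0.028},
    {"dx": 0.3,"dy": -3.2,"dz": 0,"turn": 0.028},
    {"dx": 0.3,"dy": -3.2,"dz": 0,"turn": 0.028},
    {"dx": 0.3,"dy": -3.2,"dz": 0,"turn": 0.028},
    {"dx": 0.3,"dy": -3.2,"dz": 0,"turn": 0.028},
    {"dx": 0.3,"dy": -3.2,"dz": 0,"turn": 0.028},
    {"dx": 0.3,"dy": -3.2,"dz": 0,"turn": 0.028},
    {"dx": 0.3,"dy": -3.2,"dz": 0,"turn": 0.028},
    {"dx": 0.3,"dy": -3.2,"dz": 0,"turn": 0.03},
    {"dx": 0.3,"dy": -3.2,"dz": 0,"turn": 0.03}
  ]
}}

```text
time: 7.43
tool_pos: [0.4972, -0.2035, 0.1956]
tcp_rot: [-2.042, -2.382, 0.002]
wrist_force: [-0.4, 0.6, -1.5]
width: 0.566
```

{"api": "jog_arm", "payload": {
  "motion": [
    {"dx": 0,"dy": 0,"dz": 0,"turn": 0},
    {"dx": 0,"dy": 0,"dz": 0,"turn": 0},
    {"dx": 0,"dy": 0,"dz": 0,"turn": 0},
    {"dx": 0,"dy": 0,"dz": 0,"turn": 0},
    {"dx": 0,"dy": 0,"dz": 0,"turn": 0}
  ]
}}

```text
time: 7.85
tool_pos: [0.4984, -0.2013, 0.1975]
tcp_rot: [-2.044, -2.384, 0.0]
wrist_force: [-0.3, 0.2, -1.9]
width: 0.565
```

```bash
cat >> pul.py <<'E'
# axle ridge line in local frame: top z and centre lx versus ly
for lo,hi in((.03,.036),(.04,.046),(.05,.056),(.056,.062),(-.036,-.03)):
    w=(abs(lx)<.012)&(ly>lo)&(ly<hi)&(q[...,2]>.01)&(q[...,2]<.05)
    if w.sum()>5: print(lo,w.sum(),"lx mid",((lx[w].min()+lx[w].max())/2).round(4),"ztop",np.percentile(q[...,2][w],97).round(4))
g=X-np.array([.5009,-.2063,0]);a=np.radians(8.8)
fx=g[...,0]*np.cos(a)+g[...,1]*np.sin(a); fy=-g[...,0]*np.sin(a)+g[...,1]*np.cos(a)
f=(abs(fy-.044)<.005)&(X[...,2]>.1135)&(X[...,2]<.1225)&(abs(fx)<.0155)
for w in(f&(fx<0),f&(fx>0)):
    if w.sum()>8: print("flank fx at .118",np.polyval(np.polyfit(X[...,2][w],fx[w],1),.118).round(4),w.sum())
t=T-np.array([.5009,-.2063,0]);print("TCP in fork frame mm",(1000*np.array([t[0]*np.cos(a)+t[1]*np.sin(a),-t[0]*np.sin(a)+t[1]*np.cos(a)])).round(2))
E
python3 pul.py w6
```

```text
7.85 [ 0.49841111 -0.20126196  0.19753034] jaw 8.78 [-0.29446241  0.19915855 -1.87794115] [-0.01681139  0.01304104 -0.01317426] 0.5650408295484739
1 2882 lx 0.0003 -0.0059 0.0062 z rel tcp top [0.0194 0.0232 0.0247] ly 0.03 0.0611
-1 212 lx 0.0005 -0.0052 0.0061 z rel tcp top [0.0193 0.023  0.0245] ly -0.0376 -0.03
0.03 507 lx mid 0.0002 ztop 0.0249
0.04 547 lx mid 0.0002 ztop 0.0249
0.05 570 lx mid 0.0001 ztop 0.0249
0.056 534 lx mid 0.0001 ztop 0.025
-0.036 210 lx mid 0.0005 ztop 0.0246
flank fx at .118 -0.0107 55
flank fx at .118 0.0114 141
TCP in fork frame mm [-1.69  5.36]
```

View pics/w6.png

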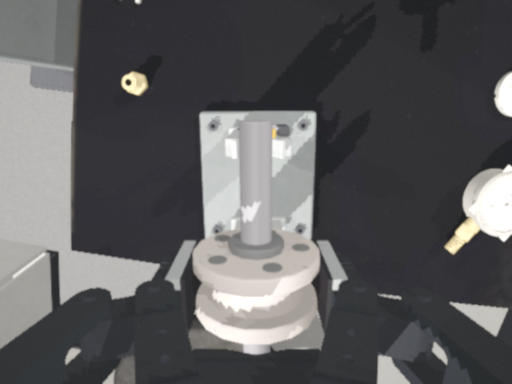

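The axle is level and square to the jaws. The TCP is 1.7 mm off in fork x and 5.4 mm off in y. I'll correct both and come down to just above the cheeks.

{"api": "jog_arm", "payload": {
  "motion": [
    {"dx": 0.2,"dy": -0.5,"dz": -1.5,"turn": 0},
    {"dx": 0,"dy": 0,"dz": -2,"turn": 0},
    {"dx": 0,"dy": 0,"dz": -2,"turn": 0},
    {"dx": 0,"dy": 0,"dz": -1.5,"turn": 0},
    {"dx": 0,"dy": 0,"dz": 0,"turn": 0},
    {"dx": 0,"dy": 0,"dz": 0,"turn": 0},
    {"dx": 0,"dy": 0,"dz": 0,"turn": 0},
    {"dx": 0,"dy": 0,"dz": 0,"turn": 0},
    {"dx": 0,"dy": 0,"dz": 0,"turn": 0}
  ]
}}

```text
time: 8.65
tool_pos: [0.5019, -0.208, 0.1299]
tcp_rot: [2.044, 2.382, 0.001]
wrist_force: [-0.7, -0.5, -2.2]
width: 0.564
```

```bash
python3 pul.py w7
```

```text
8.65 [ 0.50194096 -0.20797213  0.12994639] jaw 8.72 [-0.69404222 -0.5302574  -2.24801432] [-0.01289299 -0.04990944 -0.02643409] 0.5637835004546853
1 2901 lx 0.0002 -0.0059 0.0063 z rel tcp top [0.0191 0.0231 0.0246] ly 0.03 0.0612
-1 211 lx 0.0005 -0.0052 0.0061 z rel tcp top [0.0199 0.023  0.0246] ly -0.0364 -0.03
0.03 519 lx mid 0.0002 ztop 0.0247
0.04 541 lx mid 0.0002 ztop 0.0247
0.05 571 lx mid 0.0001 ztop 0.0247
0.056 547 lx mid 0.0001 ztop 0.0248
-0.036 209 lx mid 0.0005 ztop 0.0247
flank fx at .118 -0.0112 307
flank fx at .118 0.0114 290
TCP in fork frame mm [ 0.77 -1.81]
```

{"api": "jog_arm", "payload": {
  "motion": [
    {"dx": 0,"dy": 0,"dz": 0,"turn": 0},
    {"dx": 0,"dy": 0,"dz": 0,"turn": 0},
    {"dx": 0,"dy": 0,"dz": 0,"turn": 0},
    {"dx": 0,"dy": 0,"dz": 0,"turn": 0}
  ]
}}

```text
time: 9.03
tool_pos: [0.5008, -0.2077, 0.1284]
tcp_rot: [2.046, 2.383, 0.0]
wrist_force: [0.5, -0.7, -2.2]
width: 0.564
```

{"api": "jog_arm", "payload": {
  "motion": [
    {"dx": 0,"dy": 0,"dz": 0,"turn": 0}
  ]
}}

```text
time: 9.12
tool_pos: [0.5008, -0.2076, 0.1282]
tcp_rot: [-2.046, -2.384, 0.0]
wrist_force: [0.0, -0.7, -1.9]
width: 0.564
```

```bash
python3 pul.py w8|grep -E "flank|TCP|jaw"
```

```text
9.1167 [ 0.50076263 -0.20762797  0.12823506] jaw 8.71 [ 0.00831819 -0.65036552 -1.89268007] [-0.02394547 -0.03385188  0.01216798] 0.5635226942354863
flank fx at .118 -0.0113 313
flank fx at .118 0.0115 313
TCP in fork frame mm [-0.34 -1.29]
```

{"api": "jog_arm", "payload": {
  "motion": [
    {"dx": 0,"dy": 0,"dz": -0.4,"turn": 0},
    {"dx": 0,"dy": 0,"dz": -0.4,"turn": 0},
    {"dx": 0,"dy": 0,"dz": -0.4,"turn": 0},
    {"dx": 0,"dy": 0,"dz": -0.4,"turn": 0},
    {"dx": 0,"dy": 0,"dz": -0.4,"turn": 0},
    {"dx": 0,"dy": 0,"dz": -0.4,"turn": 0},
    {"dx": 0,"dy": 0,"dz": 0,"turn": 0},
    {"dx": 0,"dy": 0,"dz": 0,"turn": 0},
    {"dx": 0,"dy": 0,"dz": 0,"turn": 0},
    {"dx": 0,"dy": 0,"dz": 0,"turn": 0}
  ]
}}

```text
time: 10.0
tool_pos: [0.5011, -0.2078, 0.1046]
tcp_rot: [2.046, 2.383, 0.0]
wrist_force: [0.5, 0.3, -2.1]
width: 0.566
```

{"api": "jog_arm", "payload": {
  "motion": [
    {"dx": 0,"dy": 0,"dz": -0.2,"turn": 0},
    {"dx": 0,"dy": 0,"dz": -0.2,"turn": 0},
    {"dx": 0,"dy": 0,"dz": -0.2,"turn": 0},
    {"dx": 0,"dy": 0,"dz": 0,"turn": 0},
    {"dx": 0,"dy": 0,"dz": 0,"turn": 0},
    {"dx": 0,"dy": 0,"dz": 0,"turn": 0}
  ]
}}

```text
time: 10.5
tool_pos: [0.5004, -0.2075, 0.0979]
tcp_rot: [-2.046, -2.383, 0.001]
wrist_force: [-1.1, -0.6, -2.7]
width: 0.564
```

{"api": "jog_arm", "payload": {
  "motion": [
    {"dx": 0,"dy": 0,"dz": -0.2,"turn": 0},
    {"dx": 0,"dy": 0,"dz": -0.2,"turn": 0},
    {"dx": 0,"dy": 0,"dz": 0,"turn": 0},
    {"dx": 0,"dy": 0,"dz": 0,"turn": 0},
    {"dx": 0,"dy": 0,"dz": 0,"turn": 0}
  ]
}}

```text
time: 10.92
tool_pos: [0.5005, -0.2077, 0.0942]
tcp_rot: [-2.046, -2.383, 0.001]
wrist_force: [-3.5, -1.5, -0.7]
width: 0.564
```

{"api": "jog_arm", "payload": {
  "motion": [
    {"dx": 0,"dy": 0,"dz": -0.15,"turn": 0},
    {"dx": 0,"dy": 0,"dz": -0.15,"turn": 0},
    {"dx": 0,"dy": 0,"dz": -0.15,"turn": 0},
    {"dx": 0,"dy": 0,"dz": 0,"turn": 0},
    {"dx": 0,"dy": 0,"dz": 0,"turn": 0}
  ]
}}

```text
time: 11.33
tool_pos: [0.5006, -0.2077, 0.0896]
tcp_rot: [-2.046, -2.384, 0.001]
wrist_force: [-4.0, -1.6, 1.4]
width: 0.562
```

{"api": "jog_arm", "payload": {
  "motion": [
    {"dx": 0,"dy": 0,"dz": -0.15,"turn": 0},
    {"dx": 0,"dy": 0,"dz": -0.15,"turn": 0},
    {"dx": 0,"dy": 0,"dz": -0.15,"turn": 0},
    {"dx": 0,"dy": 0,"dz": 0,"turn": 0},
    {"dx": 0,"dy": 0,"dz": 0,"turn": 0}
  ]
}}

```text
time: 11.75
tool_pos: [0.5002, -0.2074, 0.0846]
tcp_rot: [-2.045, -2.383, 0.001]
wrist_force: [-4.8, -1.6, -1.0]
width: 0.562
```

{"api": "jog_arm", "payload": {
  "motion": [
    {"dx": 0,"dy": 0,"dz": -0.15,"turn": 0},
    {"dx": 0,"dy": 0,"dz": -0.15,"turn": 0},
    {"dx": 0,"dy": 0,"dz": -0.15,"turn": 0},
    {"dx": 0,"dy": 0,"dz": 0,"turn": 0},
    {"dx": 0,"dy": 0,"dz": 0,"turn": 0}
  ]
}}

```text
time: 12.17
tool_pos: [0.5001, -0.2073, 0.0799]
tcp_rot: [-2.045, -2.382, 0.001]
wrist_force: [-4.9, -1.3, -2.2]
width: 0.565
```

{"api": "jog_arm", "payload": {
  "motion": [
    {"dx": 0,"dy": 0,"dz": -0.1,"turn": 0},
    {"dx": 0,"dy": 0,"dz": -0.1,"turn": 0},
    {"dx": 0,"dy": 0,"dz": 0,"turn": 0},
    {"dx": 0,"dy": 0,"dz": 0,"turn": 0},
    {"dx": 0,"dy": 0,"dz": 0,"turn": 0}
  ]
}}

```text
time: 12.58
tool_pos: [0.5004, -0.2074, 0.0783]
tcp_rot: [-2.046, -2.383, 0.0]
wrist_force: [-4.2, -0.8, 0.1]
width: 0.565
```

{"api": "jog_arm", "payload": {
  "motion": [
    {"dx": 0,"dy": 0,"dz": -0.1,"turn": 0},
    {"dx": 0,"dy": 0,"dz": -0.1,"turn": 0},
    {"dx": 0,"dy": 0,"dz": 0,"turn": 0},
    {"dx": 0,"dy": 0,"dz": 0,"turn": 0},
    {"dx": 0,"dy": 0,"dz": 0,"turn": 0}
  ]
}}

```text
time: 13.0
tool_pos: [0.5005, -0.2075, 0.0764]
tcp_rot: [-2.046, -2.383, 0.0]
wrist_force: [-4.1, -0.2, -0.3]
width: 0.566
```

{"api": "jog_arm", "payload": {
  "motion": [
    {"dx": 0,"dy": 0,"dz": -0.1,"turn": 0},
    {"dx": 0,"dy": 0,"dz": -0.1,"turn": 0},
    {"dx": 0,"dy": 0,"dz": 0,"turn": 0},
    {"dx": 0,"dy": 0,"dz": 0,"turn": 0},
    {"dx": 0,"dy": 0,"dz": 0,"turn": 0}
  ]
}}

```text
time: 13.42
tool_pos: [0.5005, -0.2075, 0.0745]
tcp_rot: [-2.046, -2.383, 0.0]
wrist_force: [-5.8, -1.2, 0.7]
width: 0.562
```

{"api": "jog_arm", "payload": {
  "motion": [
    {"dx": 0,"dy": 0,"dz": -0.1,"turn": 0},
    {"dx": 0,"dy": 0,"dz": 0,"turn": 0},
    {"dx": 0,"dy": 0,"dz": 0,"turn": 0},
    {"dx": 0,"dy": 0,"dz": 0,"turn": 0}
  ]
}}

```text
time: 13.75
tool_pos: [0.5005, -0.2075, 0.0735]
tcp_rot: [-2.046, -2.383, 0.0]
wrist_force: [-5.0, -1.5, -0.1]
width: 0.559
```

{"api": "jog_arm", "payload": {
  "motion": [
    {"dx": 0,"dy": 0,"dz": -0.05,"turn": 0},
    {"dx": 0,"dy": 0,"dz": 0,"turn": 0},
    {"dx": 0,"dy": 0,"dz": 0,"turn": 0},
    {"dx": 0,"dy": 0,"dz": 0,"turn": 0}
  ]
}}

```text
time: 14.08
tool_pos: [0.5006, -0.2075, 0.0731]
tcp_rot: [-2.046, -2.383, 0.0]
wrist_force: [-5.0, -0.6, 0.7]
width: 0.562
```

{"api": "jog_arm", "payload": {
  "motion": [
    {"dx": 0,"dy": 0,"dz": -0.05,"turn": 0},
    {"dx": 0,"dy": 0,"dz": 0,"turn": 0},
    {"dx": 0,"dy": 0,"dz": 0,"turn": 0},
    {"dx": 0,"dy": 0,"dz": 0,"turn": 0}
  ]
}}

```text
time: 14.42
tool_pos: [0.5006, -0.2075, 0.0726]
tcp_rot: [-2.046, -2.383, 0.0]
wrist_force: [-5.1, -0.9, 1.0]
width: 0.563
```

{"api": "jog_arm", "payload": {
  "motion": [
    {"dx": 0,"dy": 0,"dz": -0.05,"turn": 0},
    {"dx": 0,"dy": 0,"dz": 0,"turn": 0},
    {"dx": 0,"dy": 0,"dz": 0,"turn": 0},
    {"dx": 0,"dy": 0,"dz": 0,"turn": 0}
  ]
}}

```text
time: 14.75
tool_pos: [0.5007, -0.2075, 0.0724]
tcp_rot: [-2.046, -2.383, 0.0]
wrist_force: [-4.2, -0.6, 2.2]
width: 0.563
```

{"api": "jog_arm", "payload": {
  "motion": [
    {"dx": 0,"dy": 0,"dz": -0.05,"turn": 0},
    {"dx": 0,"dy": 0,"dz": 0,"turn": 0},
    {"dx": 0,"dy": 0,"dz": 0,"turn": 0},
    {"dx": 0,"dy": 0,"dz": 0,"turn": 0}
  ]
}}

```text
time: 15.08
tool_pos: [0.5007, -0.2076, 0.0724]
tcp_rot: [-2.046, -2.383, 0.0]
wrist_force: [-7.7, 0.1, 5.6]
width: 0.563
```

{"api": "jog_arm", "payload": {
  "motion": [
    {"dx": 0,"dy": 0,"dz": -0.05,"turn": 0},
    {"dx": 0,"dy": 0,"dz": 0,"turn": 0},
    {"dx": 0,"dy": 0,"dz": 0,"turn": 0},
    {"dx": 0,"dy": 0,"dz": 0,"turn": 0},
    {"dx": 0,"dy": 0,"dz": 0,"turn": 0}
  ]
}}

```text
time: 15.5
tool_pos: [0.5008, -0.2075, 0.0723]
tcp_rot: [-2.046, -2.384, 0.0]
wrist_force: [-7.2, 0.3, 7.3]
width: 0.565
```

```bash
python3 pul.py w9
```

```text
15.5 [ 0.50076601 -0.20753728  0.07230216] jaw 8.71 [-7.24662948  0.31579752  7.28148918] [0.09698659 1.20368457 0.03156546] 0.5652100069464185
1 5652 lx 0.0005 -0.012 0.012 z rel tcp top [0.0163 0.0242 0.0463] ly 0.03 0.0611
-1 440 lx 0.0 -0.0119 0.0119 z rel tcp top [0.0119 0.0172 0.0241] ly -0.0432 -0.03
0.03 508 lx mid -0.0 ztop 0.0249
0.04 1497 lx mid -0.0 ztop 0.0471
0.05 1261 lx mid 0.0 ztop 0.0479
0.056 789 lx mid 0.0031 ztop 0.0481
-0.036 204 lx mid 0.0005 ztop 0.0247
flank fx at .118 -0.0111 761
flank fx at .118 0.0115 777
TCP in fork frame mm [-0.32 -1.2 ]
```

A hard stop came at an axle height of about 0.091, which matches the saddle seen by the camera (0.0846 + 0.006), and the tilt moment is about 0. I'll let go.

{"api": "jog_arm", "payload": {
  "motion": [
    {"dx": 0,"dy": 0,"dz": 0,"turn": 0},
    {"dx": 0,"dy": 0,"dz": 0,"turn": 0},
    {"dx": 0,"dy": 0,"dz": 0,"turn": 0},
    {"dx": 0,"dy": 0,"dz": 0,"turn": 0},
    {"dx": 0,"dy": 0,"dz": 0,"turn": 0},
    {"dx": 0,"dy": 0,"dz": 0,"turn": 0},
    {"dx": 0,"dy": 0,"dz": 0,"turn": 0},
    {"dx": 0,"dy": 0,"dz": 0,"turn": 0}
  ],
  "fingers": 8.5
}}

```text
time: 16.22
tool_pos: [0.5009, -0.2076, 0.0712]
tcp_rot: [2.046, 2.384, 0.0]
wrist_force: [-0.1, 0.2, 0.6]
width: 0.996
```

{"api": "jog_arm", "payload": {
  "motion": [
    {"dx": 0,"dy": 0,"dz": 1,"turn": 0},
    {"dx": 0,"dy": 0,"dz": 1.5,"turn": 0},
    {"dx": 0,"dy": 0,"dz": 2,"turn": 0},
    {"dx": 0,"dy": 0,"dz": 2,"turn": 0},
    {"dx": 0,"dy": 0,"dz": 1,"turn": 0},
    {"dx": 0,"dy": 0,"dz": 0,"turn": 0},
    {"dx": 0,"dy": 0,"dz": 0,"turn": 0},
    {"dx": 0,"dy": 0,"dz": 0,"turn": 0}
  ]
}}

```text
time: 16.88
tool_pos: [0.5001, -0.2073, 0.1453]
tcp_rot: [-2.045, -2.383, 0.001]
wrist_force: [0.3, 0.7, -0.0]
width: 0.991
```

```bash
cat > chk.py <<'E'
from h import *
import sys
for n in("wrist","scene","top"):
    p,d,i=shot(n,sys.argv[1]+n);X=cloud(d,i)
    g=X-np.array([.5009,-.2063,0]);a=np.radians(8.8)
    fx=g[...,0]*np.cos(a)+g[...,1]*np.sin(a); fy=-g[...,0]*np.sin(a)+g[...,1]*np.cos(a)
    for nm,lo,hi in(("R tip",-.0625,-.056),("R in",-.036,-.018),("L in",.018,.036),("L tip",.056,.0625),("rim",-.013,.013)):
        w=(abs(fx)<.007)&(fy>lo)&(fy<hi)&(X[...,2]>.06)&(X[...,2]<.13)
        if w.sum()>8: print(n,nm,w.sum(),"z p50,p90,max",np.percentile(X[...,2][w],[50,90,100]).round(4),"fx",np.median(fx[w]).round(4))
s=bot.read_state();print(s["time"],s["tool_pos"],s["wrist_force"],s["width"])
E
python3 chk.py a
```

```text
wrist R tip 151 z p50,p90,max [0.0961 0.0972 0.1113] fx -0.0006
wrist R in 338 z p50,p90,max [0.0957 0.0969 0.0977] fx -0.0011
wrist L in 615 z p50,p90,max [0.096  0.0971 0.0986] fx -0.0015
wrist L tip 183 z p50,p90,max [0.0958 0.0981 0.1129] fx -0.0003
wrist rim 1338 z p50,p90,max [0.1108 0.1157 0.117 ] fx 0.0001
scene L tip 31 z p50,p90,max [0.0923 0.0983 0.1166] fx 0.0035
scene rim 61 z p50,p90,max [0.1107 0.1154 0.1171] fx -0.0001
top L in 43 z p50,p90,max [0.0947 0.0968 0.0974] fx -0.0007
top L tip 18 z p50,p90,max [0.0929 0.0957 0.1085] fx 0.0004
top rim 41 z p50,p90,max [0.1121 0.1156 0.1165] fx -0.0005
17.0333 [ 0.49981156 -0.20713447  0.14473677] [-0.1994007   1.02238021 -0.18735905] 0.99672717760889
```

View pics/awrist.png

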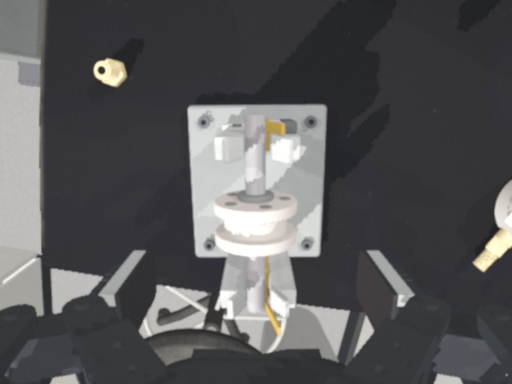

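The pulley sits at (256,220) in both slots, released, with both axle ends at equal height (top about 0.097). I'll press gently on the rim with closed fingers to confirm it's home.

{"api": "jog_arm", "payload": {
  "motion": [
    {"dx": 0,"dy": 0.1,"dz": 0,"turn": 0},
    {"dx": 0,"dy": 0,"dz": 0,"turn": 0},
    {"dx": 0,"dy": 0,"dz": 0,"turn": 0},
    {"dx": 0,"dy": 0,"dz": 0,"turn": 0},
    {"dx": 0,"dy": 0,"dz": 0,"turn": 0},
    {"dx": 0,"dy": 0,"dz": 0,"turn": 0},
    {"dx": 0,"dy": 0,"dz": 0,"turn": 0},
    {"dx": 0,"dy": 0,"dz": 0,"turn": 0},
    {"dx": 0,"dy": 0,"dz": 0,"turn": 0},
    {"dx": 0,"dy": 0,"dz": 0,"turn": 0},
    {"dx": 0,"dy": 0,"dz": 0,"turn": 0},
    {"dx": 0,"dy": 0,"dz": 0,"turn": 0}
  ],
  "fingers": 0,
  "grip_force": 20
}}

```text
time: 18.03
tool_pos: [0.5008, -0.2066, 0.1463]
tcp_rot: [2.046, 2.384, 0.0]
wrist_force: [0.4, -0.5, 0.3]
width: 0.004
```

{"api": "jog_arm", "payload": {
  "motion": [
    {"dx": 0,"dy": 0,"dz": -0.5,"turn": 0},
    {"dx": 0,"dy": 0,"dz": -0.5,"turn": 0},
    {"dx": 0,"dy": 0,"dz": -0.5,"turn": 0},
    {"dx": 0,"dy": 0,"dz": -0.5,"turn": 0},
    {"dx": 0,"dy": 0,"dz": -0.4,"turn": 0},
    {"dx": 0,"dy": 0,"dz": 0,"turn": 0},
    {"dx": 0,"dy": 0,"dz": 0,"turn": 0},
    {"dx": 0,"dy": 0,"dz": 0,"turn": 0},
    {"dx": 0,"dy": 0,"dz": 0,"turn": 0},
    {"dx": 0,"dy": 0,"dz": 0,"turn": 0}
  ]
}}

```text
time: 18.87
tool_pos: [0.5011, -0.2067, 0.1227]
tcp_rot: [2.046, 2.383, 0.0]
wrist_force: [0.8, -1.0, 0.2]
width: 0.003
```

{"api": "jog_arm", "payload": {
  "motion": [
    {"dx": 0,"dy": 0,"dz": -0.2,"turn": 0},
    {"dx": 0,"dy": 0,"dz": -0.2,"turn": 0},
    {"dx": 0,"dy": 0,"dz": 0,"turn": 0},
    {"dx": 0,"dy": 0,"dz": 0,"turn": 0},
    {"dx": 0,"dy": 0,"dz": 0,"turn": 0}
  ]
}}

```text
time: 19.28
tool_pos: [0.5008, -0.2066, 0.1182]
tcp_rot: [-2.046, -2.384, 0.0]
wrist_force: [-0.2, -0.7, 0.3]
width: 0.001
```

{"api": "jog_arm", "payload": {
  "motion": [
    {"dx": 0,"dy": 0,"dz": -0.1,"turn": 0},
    {"dx": 0,"dy": 0,"dz": 0,"turn": 0},
    {"dx": 0,"dy": 0,"dz": 0,"turn": 0},
    {"dx": 0,"dy": 0,"dz": 0,"turn": 0}
  ]
}}

```text
time: 19.62
tool_pos: [0.5009, -0.2066, 0.1173]
tcp_rot: [2.046, 2.384, 0.0]
wrist_force: [0.7, -0.7, -0.7]
width: 0.003
```

{"api": "jog_arm", "payload": {
  "motion": [
    {"dx": 0,"dy": 0,"dz": -0.1,"turn": 0},
    {"dx": 0,"dy": 0,"dz": 0,"turn": 0},
    {"dx": 0,"dy": 0,"dz": 0,"turn": 0},
    {"dx": 0,"dy": 0,"dz": 0,"turn": 0}
  ]
}}

```text
time: 19.95
tool_pos: [0.5008, -0.2066, 0.1162]
tcp_rot: [-2.046, -2.384, 0.0]
wrist_force: [-0.4, 0.2, -0.3]
width: 0.002
```

{"api": "jog_arm", "payload": {
  "motion": [
    {"dx": 0,"dy": 0,"dz": -0.05,"turn": 0},
    {"dx": 0,"dy": 0,"dz": 0,"turn": 0},
    {"dx": 0,"dy": 0,"dz": 0,"turn": 0},
    {"dx": 0,"dy": 0,"dz": 0,"turn": 0}
  ]
}}

```text
time: 20.28
tool_pos: [0.5009, -0.2066, 0.1159]
tcp_rot: [2.046, 2.384, 0.0]
wrist_force: [0.1, 0.3, 1.7]
width: 0.001
```

{"api": "jog_arm", "payload": {
  "motion": [
    {"dx": 0,"dy": 0,"dz": -0.05,"turn": 0},
    {"dx": 0,"dy": 0,"dz": 0,"turn": 0},
    {"dx": 0,"dy": 0,"dz": 0,"turn": 0},
    {"dx": 0,"dy": 0,"dz": 0,"turn": 0}
  ]
}}

```text
time: 20.62
tool_pos: [0.5011, -0.2066, 0.1156]
tcp_rot: [2.046, 2.383, 0.001]
wrist_force: [-1.3, 0.7, 3.3]
width: -0.002
```

{"api": "jog_arm", "payload": {
  "motion": [
    {"dx": 0,"dy": 0,"dz": -0.05,"turn": 0},
    {"dx": 0,"dy": 0,"dz": 0,"turn": 0},
    {"dx": 0,"dy": 0,"dz": 0,"turn": 0},
    {"dx": 0,"dy": 0,"dz": 0,"turn": 0}
  ]
}}

```text
time: 20.95
tool_pos: [0.5013, -0.2067, 0.1156]
tcp_rot: [2.046, 2.383, 0.001]
wrist_force: [-0.4, 1.5, 6.2]
width: -0.0
```

{"api": "jog_arm", "payload": {
  "motion": [
    {"dx": 0,"dy": 0,"dz": -0.05,"turn": 0},
    {"dx": 0,"dy": 0,"dz": 0,"turn": 0},
    {"dx": 0,"dy": 0,"dz": 0,"turn": 0},
    {"dx": 0,"dy": 0,"dz": 0,"turn": 0}
  ]
}}

```text
time: 21.28
tool_pos: [0.5014, -0.2066, 0.1154]
tcp_rot: [2.046, 2.383, 0.001]
wrist_force: [-1.2, 1.4, 9.5]
width: -0.003
```

{"api": "jog_arm", "payload": {
  "motion": [
    {"dx": 0,"dy": 0,"dz": -0.05,"turn": 0},
    {"dx": 0,"dy": 0,"dz": 0,"turn": 0},
    {"dx": 0,"dy": 0,"dz": 0,"turn": 0},
    {"dx": 0,"dy": 0,"dz": 0,"turn": 0}
  ]
}}

```text
time: 21.62
tool_pos: [0.5016, -0.2066, 0.1154]
tcp_rot: [2.046, 2.383, 0.001]
wrist_force: [-2.3, 2.3, 10.6]
width: 0.003
```

{"api": "jog_arm", "payload": {
  "motion": [
    {"dx": 0,"dy": 0,"dz": 0.5,"turn": 0},
    {"dx": 0,"dy": 0,"dz": 1.5,"turn": 0},
    {"dx": 0,"dy": 0,"dz": 3,"turn": 0},
    {"dx": 0,"dy": 0,"dz": 3,"turn": 0},
    {"dx": 0,"dy": 0,"dz": 2,"turn": 0},
    {"dx": 0,"dy": 0,"dz": 0,"turn": 0},
    {"dx": 0,"dy": 0,"dz": 0,"turn": 0},
    {"dx": 0,"dy": 0,"dz": 0,"turn": 0},
    {"dx": 0,"dy": 0,"dz": 0,"turn": 0},
    {"dx": 0,"dy": 0,"dz": 0,"turn": 0},
    {"dx": 0,"dy": 0,"dz": 0,"turn": 0}
  ]
}}

```text
time: 22.53
tool_pos: [0.5, -0.2062, 0.2122]
tcp_rot: [-2.045, -2.382, 0.001]
wrist_force: [-0.0, 0.0, -0.5]
width: -0.001
```

```bash
python3 chk.py b
```

```text
wrist R in 225 z p50,p90,max [0.0957 0.0968 0.0982] fx -0.0015
wrist L in 351 z p50,p90,max [0.0957 0.0969 0.0984] fx -0.0013
wrist L tip 102 z p50,p90,max [0.0956 0.0978 0.1139] fx -0.0004
wrist rim 740 z p50,p90,max [0.1105 0.1154 0.1169] fx 0.0002
scene L tip 30 z p50,p90,max [0.092  0.1012 0.1149] fx 0.0038
scene rim 56 z p50,p90,max [0.1125 0.1162 0.1187] fx -0.0009
top L in 41 z p50,p90,max [0.0941 0.0963 0.0973] fx -0.001
top L tip 18 z p50,p90,max [0.0936 0.0958 0.106 ] fx 0.0003
top rim 79 z p50,p90,max [0.1102 0.1148 0.117 ] fx -0.0002
22.6833 [ 0.50051764 -0.20648742  0.21307245] [ 1.71367109 -0.03425919  0.1668573 ] -0.0029893097009985764
```

View pics/bwrist.png

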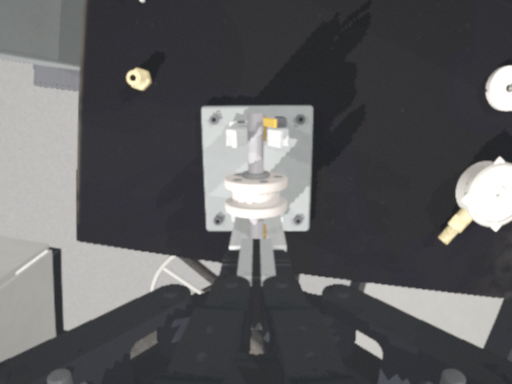

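The pulley sits level in both slots at (256,190), and the gripper is clear above it. I'll hand the job in.

```bash
python3 -c "
from workcell import bot
print(bot.finish_job())"
```

```text
the job is handed in; nothing more can be done
None
```

The white guide pulley is back in the fork stand with its axle down on both saddles. It is released, the gripper is clear above it, and the job was handed in at about 23 s.

- **Insertion:** I took the pulley from the rest, lowered it into both slots and pushed it down past the clips in small steps. It came to a hard stop with the axle centre at about 91 mm. The depth images put the saddle tops at 84.6 mm, so 90.6 mm was expected.
- **Press after release:** I pressed on the rim with closed fingers. It was solid from 116 to 115.4 mm, which puts the axle centre at about 90.5 mm.
- **Force:** The wrist force peaked at about 11 N in the readings after each step, under the 15 N limit.
- **Final images:** The axle height was the same on both sides of the wheel to within about 0.1 mm.
- **What the last images did not show:** The closed fingers hid the outer right tip of the axle in the final view. It was last measured after release and before the rim press, where it was level with the left tip to within about 0.3 mm.
- **Other objects:** I touched nothing else on the bench. The brass adapter and gauge look unmoved in the pictures; I did not measure the bystanders' positions before and after.

Some calls were refused for missing keys early on, without moving the arm. No check failed.

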